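Put the paper roll back on its stand

ROBOT

A 6-joint arm with a two-finger parallel gripper is mounted at the origin on the work surface. World frame = base frame: x ahead of the robot, y to its left, z up, the work surface at z = 0. Lengths are in m, angles in degrees, forces in N, time in s.
With the tool pointing down it reaches from about 0.3 to 0.75 m from the base axis. Payload 8.5 kg.
Tool frame: the origin (TCP) lies midway between the tips of the shut fingers; the grasp point (between the pads) lies 19 mm behind it; z points along the fingers, y is the line along which they close (so a half turn about z gives the same grasp; the last joint's range is limited). The gripper opens to 85 mm and grips with 20 to 120 N. Pads are 22 mm wide; open, the fingers measure 114 mm over their backs; the gripper's body (76 mm by 85 mm) begins 54 mm behind the grasp point. The pads swing forward as they close: fully open they stand 13 mm farther back than shut.
Start: joints at [63.237, 21.807, 74.336, -0, 83.858, -12.336], TCP at [0.137, 0.533, 0.231] pointing down, gripper open.
Joint ranges: [-178.18, 178.18], [-50.72, 133.34], [12.68, 142.11], [-81.47, 261.47], [9.98, 163.14], [-165.26, 165.26]. Speed limits (degrees/s): [136.94, 136.94, 180, 180, 180, 180].

INTERFACE

Orientations are given as a 3x3 rotation matrix whose columns are the frame's x, y, z axes.
In Python, from rig import observe, optics, order, spotter gives the robot as it stands.
- The arm moves only by the tool move_arm, never from a script. Its argument "series" is text: rows parted by semicolons, each of 5 numbers parted by spaces: the shift along the tool's x, y, z in cm, then the turn about the tool's z in degrees, then the opening, from -1 (shut) to 1 (fully open). A call has 1 to 8 rows; each row is the pose to reach, as a shift and turn from the pose commanded when the call began, along the tool's axes at that moment; what a row does not reach only later rows make up. A row lasts 1/8 s, in which the tool goes at most 62.5 mm and 10.7 degrees, less where a joint would pass 70% of its speed; a pose out of reach is approached as far as the arm can. A call with a gripper value outside its range is refused whole. The fingers move at their own pace and stop on an object; "force" is the grip in N (left out, the last holds). Time passes only in rows, so rows that repeat a pose let the fingers close. It gives the time, the measured TCP pose, the force, the opening and the grip force at its end, in the units of the state.
- observe(): the state, without advancing time (a new reading comes with each control period).
- optics.get_image(name): name is "scene" or "top" or "wrist"; returns a dict with "pixels" (420x560x3 uint8, blue, green, red), "camera_matrix" (3x3 intrinsics, pixels), "dist" ([k1, k2, p1, p2, k3] as OpenCV has them; the pictures are not rectified), "rvec" (rotation vector, rad) and "tvec" (3), from world to camera coordinates, as OpenCV has them. Camera axes: x right, y down, z forward; pixel columns grow to the right and rows downward; lengths in m; the calibration is good to about 2 mm. A picture is of the moment at which its call begins. There is no depth.
- order.close_job(): hands the job in; it is judged then, once.
Trained networks look in the newest picture that a camera, given by its name, has taken for a name from the list of things; names that differ only in an ending like _2 or _b are one class to them, and where a whole thing is asked for, a point or a joint stands for the part that bears it (a point fixed in the world has none). Each returns a list of dicts, best first, with "score" (0 to 1); they miss things now and then, are a little off and sometimes report something else, mostly with a low value. They report only what shows in the picture. A call takes as long as a camera call. They do not tell look-alikes from the thing itself.
- spotter.find_in(thing, camera): "point" ([x, y, z] in m, in world coordinates, good to about 4 mm: the middle of the surface that is visible of it).
- spotter.cut_out(thing, camera): "pixels" (420x560 bool, what is visible of it).
- spotter.mark_of(thing, camera): "point" ([x, y, z] in m, in world coordinates, good to about 4 mm: a listed point, or the origin of a listed thing).
The state is a dict: "time_s": time; "q": joint angles; "qvel": joint speeds; "joint_efforts": joint torques, N m; "position": TCP position; "tool_rot": TCP orientation; "ft_force": force on the tool from outside, world axes, zero at the start; "wrist_torque": the same for the moment, N m; "grip_width": finger opening in m; "gripper_force": force on a finger pad.
Only numpy, scipy, OpenCV 4.12 (cv2) and the standard library are available. Lean on these libraries where they do the work, as an engineer would, in place of code of your own. Each camera call takes 0.05 s, during which the arm holds its last target. There are 200 camera calls.

TASK

Put the part-used paper roll back on the stand: swing the stand's tear arm right out until it clicks into its open position, lower the roll over the spindle (do not let it drop) until it sits flat on the base, then swing the arm back in so that it rests against the roll. Take care not to shift or knock over the toothbrush tumbler, the shampoo, the soap pump or the mirror.

Things in the scene. Friction and masses are not known exactly. Their poses are not given: they have to be found in the camera images.
- stand: Paper-roll stand, fixed to the vanity top, at the robot's left or right, turned up to 1.9 rad. Round aluminium base 144 mm across, 12 mm thick; from its centre rises a wooden spindle 29 mm in diameter, straight to 98 mm above the vanity top, then narrowing to its tip at 115 mm. Origin: centre of the base's underside; z up. Its tear arm hinges at x = +60.5 mm, y = 0 in this frame.
- spindle_foot (a point): Point on the spindle's axis at the top face of the base, 12 mm above the vanity top: the roll's underside centre belongs here. The core leaves 5.5 mm of play all round the spindle.
- tear_arm (a joint): Angle of the tear arm, rad: 0 closed (the bar is in a roll's way), 2.2 open at its end stop. Seen from above it opens clockwise. In the stand's frame the crank points from the hinge at 160 deg minus this angle. An over-centre spring (0.04 N m, changing over at 1.15 rad) snaps it to the nearer end; 1 to 4 N on the crank moves it. Against the mounted roll it reads 0.1 to 0.45.
- tear_hinge (a point): Point on the tear arm's upright hinge axis, 136 mm above the vanity top. The arm is a hairpin of 8 mm dark steel wire: one leg rises on the hinge axis (out of a boss 18 mm across, 28 mm high), a level crank 45 mm long runs out from it at 136 mm (wire centre; top at 140 mm), and the free bar hangs from the crank's end down to 34 mm.
- tear_corner (a point): Bend of the wire where the crank meets the free bar, 45 mm from the hinge axis, 136 mm above the vanity top; moves with the arm.
- roll: Part-used white paper roll standing on end on the vanity top between the tumbler and the shampoo: 66 mm in diameter, 95 mm tall, brown core with a 40 mm bore right through; rigid, firm, about 85 g. Origin: centre of its underside; z along the core, up.
- tumbler: Bystander: blue ceramic tumbler holding two toothbrushes, 74 mm across at the rim, 100 mm tall (brushes to 157 mm, leaning out no farther than the rim). Stands 8 to 20 mm from the roll. Origin: centre of its underside.
- shampoo: Bystander: orange shampoo bottle with a yellow label band and white cap, 57 mm in diameter, 185 mm tall. Stands 18 to 33 mm from the roll, roughly across from the tumbler. Origin: centre of its underside.
- soap_pump: Bystander: green soap bottle 58 mm in diameter with a steel pump head, 162 mm tall, spout reaching 43 mm out. Stands close beside the stand's base. Origin: centre of its underside.
- mirror: Bystander: round shaving mirror on a foot 124 mm in diameter; mirror disc 164 mm across and 16 mm thick, from 128 to 292 mm above the vanity top, centred over the foot and facing its own +x. Stands towards the far side, in the middle. Origin: centre of the foot's underside.
Mind the look-alikes: they are no part of the job. What is shaped like the stand but pink or yellow is not meant.

How it is judged (in metres and radians):
On the way, in this order (a step that is already met when the one before it is completed fails the run):
1. the tear arm is swung right out and seated in its open position (value of joint tear_arm above 2.08 rad), for 0.2 s.
2. the roll is fully down on the spindle, flat on the base, with the arm still out (horizontal distance between roll and spindle_foot below 0.009 m and z of roll in the frame of stand below 0.016 m and angle between the z axis of roll and the z axis of stand, either way round below 0.08 rad and value of joint tear_arm above 1.5 rad), for 0.2 s.
At the end, for the whole second after the job is handed in: The roll stands on the spindle, flat on the base (underside within 4 mm of it, axis within 9 mm of the spindle's, upright within 0.08 rad), at rest, and the tear arm is swung in (joint below 0.6 rad) and rests against the roll; the robot touches nothing (horizontal distance between roll and spindle_foot below 0.009 m and z of roll in the frame of stand below 0.016 m and angle between the z axis of roll and the z axis of stand, either way round below 0.08 rad and value of joint tear_arm below 0.6 rad and linear speed of roll below 0.03 m/s).
It fails at once if the roll is let fall (faster than 0.6 m/s out of the fingers, a drop of about 2 cm) (linear speed of roll above 0.6 m/s and not (contact force between the fingers and roll above 0.05 N)).
It fails at once if the tumbler is shifted by more than 15 mm or tipped (distance of tumbler from where it was at the start of the episode above 0.015 m or angle between tumbler's own z axis and vertical above 0.3 rad).
It fails at once if the shampoo is shifted by more than 15 mm or tipped (distance of shampoo from where it was at the start of the episode above 0.015 m or angle between shampoo's own z axis and vertical above 0.3 rad).
It fails at once if the soap pump is shifted by more than 15 mm or tipped (distance of soap_pump from where it was at the start of the episode above 0.015 m or angle between soap_pump's own z axis and vertical above 0.3 rad).
It fails at once if the mirror is shifted by more than 15 mm or tipped (distance of mirror from where it was at the start of the episode above 0.015 m or angle between mirror's own z axis and vertical above 0.3 rad).
It also fails if it takes over 70 s, if anything falls off the work surface, if the arm or the gripper's body presses on something with over 40 N, if the wrist force passes 120 N, or if a joint passes its speed limit or range.

## Working session

There is one attempt and no reset: what is moved stays moved. The work goes in short steps, Python scripts to look and compute and a tool call to move; the robot and the scene stay as the last step left them, time stands still between calls to the robot, and variables do not carry over. Pictures are saved under pics/ and viewed, at most 10 in all, crops included, and the job is handed in when it is done.

Besides the shell and the picture viewer there is one more tool, called after "Emit:" as a command line: name --argument value ..., lists and objects as JSON in quotes. move_arm: Moves the arm, as the interface text tells. Its arguments: {"type":"object","properties":{"series":{"type":"string"},"force":{"type":"number"}},"required":["series"]}

```bash
mkdir -p pics; ls
python3 - <<'E'
from rig import observe, optics, order, spotter
import cv2,numpy as np
s=observe(); print(s['time_s'],s['position'],np.round(s['tool_rot'],3).tolist(),s['grip_width'])
a=[optics.get_image(n) for n in('scene','top')]
im=np.hstack([x['pixels'] for x in a]); cv2.imwrite('pics/a.png',cv2.resize(im,(800,300),interpolation=cv2.INTER_AREA))
cv2.imwrite('pics/top.png',cv2.resize(a[1]['pixels'],(800,600),interpolation=cv2.INTER_CUBIC))
cv2.imwrite('pics/scene.png',cv2.resize(a[0]['pixels'],(800,600),interpolation=cv2.INTER_CUBIC))
for x in a:
  R=cv2.Rodrigues(x['rvec'])[0]; print('cam',np.round(-R.T@np.ravel(x['tvec']),3),np.round(R[2],2),x['camera_matrix'][0][0],x['dist'])
for c in('scene','top'):
  for t in('stand','spindle_foot','tear_hinge','tear_corner','roll','tumbler','shampoo','soap_pump','mirror'):
    print(c,t,[(np.round(d['point'],3).tolist(),round(d['score'],2)) for d in spotter.mark_of(t,c)][:4])
E
```

```text
pics
0.0 [0.13689247 0.5323885  0.23070805] [[-0.968, 0.249, -0.001], [0.249, 0.968, -0.001], [0.0, -0.001, -1.0]] 0.08564882401400045
cam [1.343 0.448 0.85 ] [-0.68 -0.37 -0.63] 493.79951026000873 [-0.15228838  0.          0.          0.          0.        ]
cam [0.252 0.02  1.4  ] [ 0.2  -0.   -0.98] 462.93809048891865 [-0.09365364  0.          0.          0.          0.        ]
scene stand [([0.466, 0.404, 0.001], 0.92), ([0.528, 0.183, 0.0], 0.8), ([0.32, 0.179, 0.001], 0.59)]
scene spindle_foot [([0.464, 0.408, 0.009], 0.72), ([0.32, 0.174, 0.012], 0.72), ([0.53, 0.181, 0.008], 0.64)]
scene tear_hinge [([0.521, 0.436, 0.135], 0.78), ([0.574, 0.221, 0.137], 0.61), ([0.356, 0.218, 0.134], 0.55), ([0.53, 0.182, 0.001], 0.31)]
scene tear_corner [([0.533, 0.202, 0.13], 0.79), ([0.476, 0.429, 0.136], 0.75), ([0.316, 0.198, 0.131], 0.66)]
scene roll []
scene tumbler [([0.575, -0.204, -0.003], 0.69)]
scene shampoo [([0.403, -0.203, 0.003], 0.79)]
scene soap_pump [([0.482, 0.072, -0.0], 0.87)]
scene mirror [([0.72, 0.015, 0.001], 0.63)]
top stand [([0.319, 0.168, 0.0], 0.94), ([0.465, 0.405, 0.002], 0.93), ([0.53, 0.183, 0.004], 0.83)]
top spindle_foot [([0.46, 0.402, 0.014], 0.94), ([0.321, 0.174, 0.015], 0.87), ([0.526, 0.178, 0.01], 0.79)]
top tear_hinge [([0.481, 0.072, 0.002], 0.74), ([0.359, 0.219, 0.134], 0.52), ([0.577, 0.223, 0.136], 0.47), ([0.521, 0.438, 0.136], 0.43)]
top tear_corner [([0.32, 0.199, 0.134], 0.63), ([0.533, 0.203, 0.141], 0.39), ([0.473, 0.425, 0.133], 0.39)]
top roll [([0.491, -0.194, 0.002], 0.96)]
top tumbler [([0.58, -0.203, 0.001], 0.92)]
top shampoo [([0.401, -0.203, 0.001], 0.97)]
top soap_pump [([0.484, 0.074, -0.001], 0.94)]
top mirror [([0.72, 0.016, 0.002], 0.95)]
```

View pics/top.png

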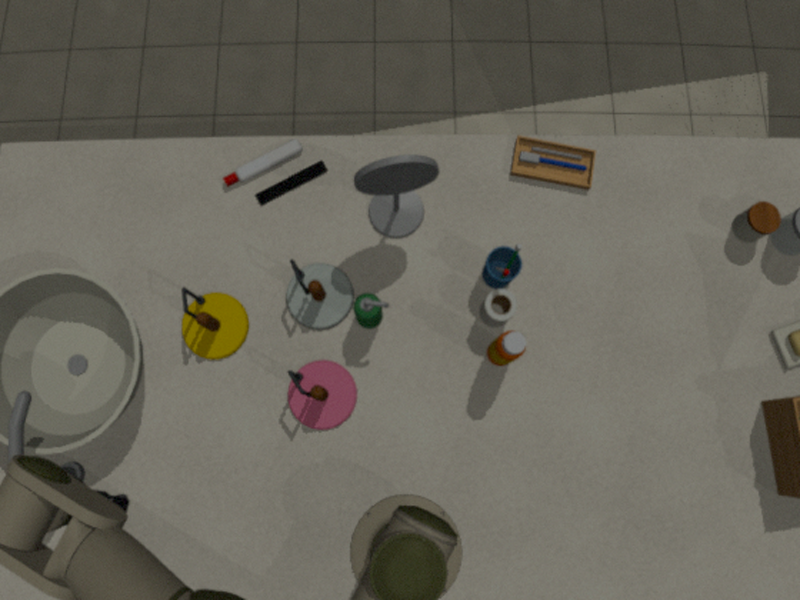

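View pics/scene.png

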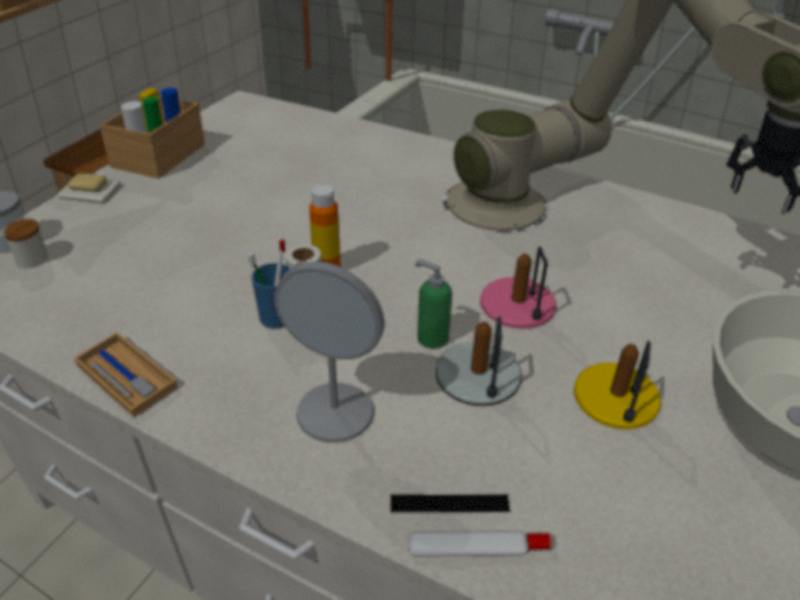

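The three candidates in the 800 px top picture are aluminium grey (320,295), pink (322,393) and yellow (215,325). The grey one fits the description of an aluminium base beside the green soap pump, at about (0.528, 0.182). I'll move above it and confirm with the wrist camera.

Emit:
move_arm --series "-5.4 -2.9 -0.4 0 -1; -10.8 -5.8 -0.8 0 -1; -16.3 -8.7 -1.2 0 -1; -21.7 -11.6 -1.6 0 -1; -27.1 -14.5 -2 0 -1; -32.5 -17.4 -2.4 0 -1; -38 -20.3 -2.7 0 -1; -43.4 -23.2 -3 0 -1"

```text
time_s: 2.0
position: [0.5009, 0.1982, 0.2616]
tool_rot: [[-0.968, 0.249, 0.0], [0.249, 0.968, 0.0], [-0.0, 0.0, -1.0]]
ft_force: [1.1, 0.6, 0.2]
grip_width: -0.0001
gripper_force: 0.0
```

Emit:
move_arm --series "0 0 0 0 -1; 0 0 0 0 -1"

```text
time_s: 2.25
position: [0.4992, 0.1999, 0.2611]
tool_rot: [[-0.968, 0.249, -0.001], [0.249, 0.968, 0.0], [0.001, -0.0, -1.0]]
ft_force: [-0.5, -0.7, 0.0]
grip_width: -0.0003
gripper_force: 0.0
```

Run:
```python
from rig import observe, optics, order, spotter
import cv2,numpy as np
s=observe(); print(s['time_s'],s['position'],np.round(s['tool_rot'],3).tolist(),s['grip_width'],s['q'])
x=optics.get_image('wrist'); im=x['pixels']
t=optics.get_image('top')
np.savez('w1.npz',**x);np.savez('t1.npz',**t)
cv2.imwrite('pics/w1.png',np.hstack([im,]))
R=cv2.Rodrigues(x['rvec'])[0]; print('cam',np.round(-R.T@np.ravel(x['tvec']),3),np.round(R[2],2),x['camera_matrix'][0][0],x['dist'])
for tt in('stand','spindle_foot','tear_hinge','tear_corner','soap_pump'):
    print(tt,[(np.round(d['point'],3).tolist(),round(d['score'],2)) for d in spotter.mark_of(tt,'wrist')][:4])
```

```text
2.25 [0.49924342 0.19989949 0.26114344] [[-0.968, 0.249, -0.001], [0.249, 0.968, 0.0], [0.001, -0.0, -1.0]] -0.00032695165495336565 [ 9.19493168e+00  1.94517603e+01  7.29979826e+01  1.22101558e-02
  8.75874473e+01 -6.63591985e+01]
cam [0.42  0.222 0.404] [ 0.31 -0.08 -0.95] 357.7345896247509 [-0.04416201  0.          0.          0.          0.        ]
stand [([0.466, 0.407, -0.002], 0.94), ([0.531, 0.179, 0.0], 0.8), ([0.318, 0.172, -0.002], 0.79)]
spindle_foot [([0.462, 0.407, 0.013], 0.92), ([0.314, 0.176, 0.013], 0.87), ([0.526, 0.183, 0.012], 0.6)]
tear_hinge [([0.573, 0.224, 0.134], 0.8)]
tear_corner [([0.532, 0.206, 0.137], 0.86)]
soap_pump [([0.485, 0.076, -0.001], 0.89), ([0.531, 0.203, 0.138], 0.67)]
```

View pics/w1.png

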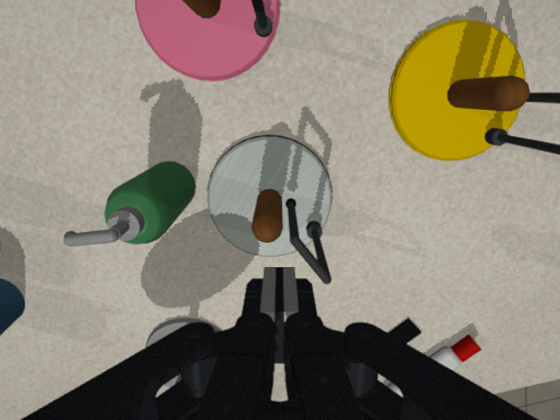

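The wrist picture shows the aluminium stand at (270,195). Its brown spindle tip is at (267,228), the hinge boss at (313,230) with the hinge top at (327,280), and the bar at (291,204)–(293,237). The pink and yellow stands are separate. This is the one meant. Next I'll fit the spindle precisely in several views.

```bash
cat > h.py <<'E'
from rig import observe, optics, order, spotter
import cv2,numpy as np
from scipy.optimize import minimize
def proj(x,P): return cv2.projectPoints(np.asarray(P,float).reshape(-1,1,3),x['rvec'],x['tvec'],np.array(x['camera_matrix']),np.array(x['dist']))[0].reshape(-1,2)
def ray(x,uv):
    n=cv2.undistortPoints(np.array([[uv]],float),np.array(x['camera_matrix']),np.array(x['dist']))[0,0]
    R=cv2.Rodrigues(np.array(x['rvec']))[0]; return -R.T@np.ravel(x['tvec']), R.T@np.array([n[0],n[1],1])
def tri(obs):  # [(img,uv)] -> point nearest the rays, residual
    A=np.zeros((3,3));b=np.zeros(3)
    for x,uv in obs:
        c,d=ray(x,uv); d/=np.linalg.norm(d); M=np.eye(3)-np.outer(d,d); A+=M;b+=M@c
    return np.linalg.solve(A,b)
def hull(x,p,prof):  # prof [(r,z)] solid of revolution at p=(x,y,z0); soft mask
    a=np.linspace(0,2*np.pi,40)
    P=np.vstack([np.c_[p[0]+r*np.cos(a),p[1]+r*np.sin(a),p[2]+z+0*a] for r,z in prof])
    m=np.zeros((420,560),np.uint8)
    cv2.fillConvexPoly(m,np.round(cv2.convexHull(proj(x,P).astype(np.float32))[:,0]*16).astype(int),255,cv2.LINE_AA,4)
    return m/255.
def fit(obs,p0,prof):  # obs [(img,mask)], fits x,y,z0
    def c(p): 
        e=0
        for x,m in obs:
            h=hull(x,p,prof); e+=1-np.minimum(h,m).sum()/np.maximum(h,m).sum()
        return e/len(obs)
    r=minimize(c,p0,method='Nelder-Mead',options=dict(initial_simplex=[p0]+[np.array(p0)+d for d in np.eye(3)*.008],xatol=2e-4,fatol=1e-4))
    return np.round(r.x,4),round(r.fun,3)
def brown(im,x,p,rad=0.02,h=0.12):
    hsv=cv2.cvtColor(im,cv2.COLOR_BGR2HSV); b=(hsv[...,0]<20)&(hsv[...,1]>110)&(hsv[...,2]>25)
    return b&(hull(x,p,[(rad,0),(rad,h)])>0)
SP=[(.0145,.012),(.0145,.098),(.0125,.106),(.004,.115)]
E
python3 - <<'E'
from h import *
w=dict(np.load('w1.npz'));t=dict(np.load('t1.npz'));s=optics.get_image('scene');np.savez('s1.npz',**s)
p=[.528,.182,0]
ob=[(x,brown(x['pixels'],x,p,.03).astype(float)) for x in(w,t,s)]
for k in([0],[1],[2],[0,1],[0,1,2]): print(k,[int(ob[i][1].sum()) for i in k],fit([ob[i] for i in k],p,SP))
# base ellipse in wrist: project check for fit
cc=w['pixels'].copy()
for x,n in((w,'w'),(s,'s'),(t,'t')):
    d=x['pixels'].copy(); 
# wrist-view hand pixels vs scene detection
print('corner/hinge wrist px rays at z=.136:')
for uv in((327,280),(293,237)):
    c,d=ray(w,uv); print(np.round(c+d*((.136-c[2])/d[2]),4))
for c in('top','scene'):
  for n in('tear_hinge','tear_corner'):
    for d in spotter.mark_of(n,c)[:3]: print(c,n,np.round(d['point'],3))
m=spotter.cut_out('roll','top')[0]['pixels'].astype(float)
print('roll',m.sum(),fit([(t,m)],[.491,-.194,0],[(.033,0),(.033,.095)]))
E
```

```text
[0] [1252] (array([ 0.538 ,  0.1785, -0.0294]), np.float64(0.052))
[1] [38] (array([ 0.8583,  0.3571, -1.6512]), np.float64(0.292))
[2] [320] (array([ 0.3496,  0.1222, -0.1694]), np.float64(0.192))
[0, 1] [1252, 38] (array([ 0.5377,  0.1786, -0.0286]), np.float64(0.408))
[0, 1, 2] [1252, 38, 320] (array([ 0.5283,  0.1814, -0.0044]), np.float64(0.423))
corner/hinge wrist px rays at z=.136:
[0.5737 0.2238 0.136 ]
[0.5285 0.2053 0.136 ]
top tear_hinge [0.52  0.439 0.136]
top tear_corner [0.473 0.427 0.135]
top tear_corner [ 0.573 -0.203 -0.001]
scene tear_hinge [0.354 0.219 0.132]
scene tear_hinge [0.518 0.438 0.137]
scene tear_hinge [0.571 0.221 0.136]
scene tear_corner [0.478 0.428 0.133]
roll 474.0 (array([ 0.5147, -0.2199, -0.1474]), np.float64(0.088))
```

```bash
cat >> h.py <<'E'
def rel(pts,s=None):  # world targets -> tool shifts in cm from the present pose
    s=s or observe(); R=np.array(s['tool_rot'])
    return np.round((np.asarray(pts)-s['position'])@R*100,1)
def arc(H,th0,phis,r,d,z,sgn=1):  # finger centre behind the crank; sgn 1 opens, -1 closes
    o=[]
    for f in phis:
        a=np.radians(th0-f); u=np.array([np.cos(a),np.sin(a)]); n=sgn*np.array([u[1],-u[0]]); o.append([*(np.array(H)+r*u-d*n),z])
    return np.array(o)
E
sed -i 's/^def fit(obs,p0,prof):.*/def fit(obs,p0,prof):  # fits x,y with z0 fixed/; s/h=hull(x,p,prof)/h=hull(x,[*p,p0[2]],prof)/; s/initial_simplex=.*xatol/initial_simplex=[p0[:2]]+[np.array(p0[:2])+d for d in np.eye(2)*.006],xatol/; s/minimize(c,p0,/minimize(c,p0[:2],/' h.py
python3 - <<'E'
from h import *
w=dict(np.load('w1.npz'));t=dict(np.load('t1.npz'));s=dict(np.load('s1.npz'))
p=[.528,.182,0]
ob=[(x,brown(x['pixels'],x,p,.03).astype(float)) for x in(w,t,s)]
for k in([0],[1],[2],[0,2]): print(k,fit([ob[i] for i in k],p,SP))
H=(.574,.223)
print(rel([[.5515,.188,.2],[.5515,.188,.122]]).tolist())
P=arc(H,202,[0,15,30,45,60,75,90,105,118],.034,.014,.122); print(np.round(P,3).tolist()); 
st=dict(observe()); st['position']=np.array([.5515,.188,.122]); print(rel(P,st).tolist())
E
```

```text
[0] (array([0.5272, 0.1827]), np.float64(0.161))
[1] (array([0.52  , 0.1645]), np.float64(0.768))
[2] (array([0.5232, 0.178 ]), np.float64(0.354))
[0, 2] (array([0.5275, 0.1825]), np.float64(0.259))
[[-5.3, 0.1, 6.1], [-5.3, 0.1, 13.9]]
[[0.548, 0.197, 0.122], [0.542, 0.205, 0.122], [0.538, 0.214, 0.122], [0.537, 0.223, 0.122], [0.539, 0.233, 0.122], [0.542, 0.242, 0.122], [0.548, 0.249, 0.122], [0.556, 0.255, 0.122], [0.564, 0.258, 0.122]]
[[0.6, 0.8, 0.0], [1.3, 1.4, -0.0], [1.9, 2.2, -0.0], [2.3, 3.1, 0.0], [2.4, 4.0, 0.0], [2.2, 5.0, 0.0], [1.8, 5.9, 0.0], [1.2, 6.6, 0.0], [0.6, 7.1, 0.0]]
```

Emit:
move_arm --series "-3 0 3 0 -1; -5.3 0.1 6 0 -1; -5.3 0.1 10 0 -1; -5.3 0.1 13.9 0 -1; -5.3 0.1 13.9 0 -1; -5.3 0.1 13.9 0 -1"

```text
time_s: 3.65
position: [0.5519, 0.1877, 0.1239]
tool_rot: [[-0.968, 0.249, 0.002], [0.249, 0.968, 0.0], [-0.002, 0.001, -1.0]]
ft_force: [-0.5, -0.6, 0.3]
grip_width: -0.0001
gripper_force: 0.0
```

Emit:
move_arm --series "0.6 0.8 0 0 -1; 1.3 1.4 0 0 -1; 1.9 2.2 0 0 -1; 2.3 3.1 0 0 -1; 2.4 4 0 0 -1; 2.2 5 0 0 -1; 1.8 5.9 0 0 -1; 1.8 5.9 0 0 -1"

```text
time_s: 4.65
position: [0.5489, 0.2498, 0.1221]
tool_rot: [[-0.969, 0.249, 0.0], [0.249, 0.969, 0.0], [-0.0, 0.0, -1.0]]
ft_force: [-0.1, -0.1, -0.6]
grip_width: 0.0002
gripper_force: 0.0
```

Run:
```python
from h import *
x=optics.get_image('wrist');np.savez('w2.npz',**x); s=optics.get_image('scene')
cv2.imwrite('pics/w2.png',np.hstack([cv2.resize(x['pixels'],(400,300)),cv2.resize(s['pixels'][190:310,250:410],(400,300))]))
for c in('wrist','scene','top'):
  for n in('tear_hinge','tear_corner'):print(c,n,[(np.round(d['point'],3).tolist(),round(d['score'],2)) for d in spotter.mark_of(n,c)][:3])
```

```text
wrist tear_hinge []
wrist tear_corner []
scene tear_hinge [([0.574, 0.221, 0.137], 0.68), ([0.521, 0.434, 0.135], 0.55)]
scene tear_corner [([0.584, 0.261, 0.132], 0.6), ([0.477, 0.426, 0.136], 0.5)]
top tear_hinge [([0.52, 0.439, 0.136], 0.61)]
top tear_corner [([0.473, 0.427, 0.135], 0.58), ([0.573, -0.203, -0.001], 0.16)]
```

View pics/w2.png

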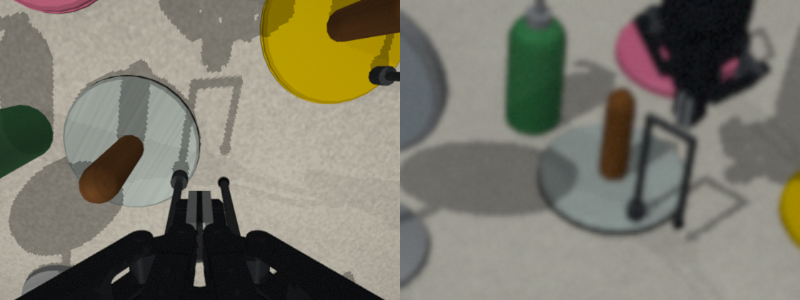

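The arm is out: the scene crop shows the crank away from the spindle, and the corner at (0.584, 0.261) corresponds to about 2.2 rad. I'll lift and go to look at the roll.

Emit:
move_arm --series "0 0 -5 0 -1; 0 0 -10 0 0; 0.1 -4 -13.8 -2 1; 0.3 -10 -13.8 -5 1; 0.5 -16 -13.8 -8 1; 0.7 -22 -13.8 -11 1; 0.8 -28 -13.8 -14 1; 1 -34 -13.8 -14.4 1"

```text
time_s: 6.05
position: [0.4531, -0.0793, 0.2606]
tool_rot: [[-1.0, -0.0, 0.001], [-0.0, 1.0, -0.0], [-0.001, -0.0, -1.0]]
ft_force: [1.5, -1.5, -1.0]
grip_width: 0.0853
gripper_force: 0.0
```

Emit:
move_arm --series "0 -5.5 0 0 1; 0 -5.5 0 0 1; 0 -5.5 0 0 1"

```text
time_s: 6.42
position: [0.4538, -0.1323, 0.2603]
tool_rot: [[-1.0, 0.001, -0.0], [0.001, 1.0, 0.0], [0.0, 0.0, -1.0]]
ft_force: [0.4, 0.6, -0.1]
grip_width: 0.0854
gripper_force: 0.0
```

Run:
```python
from h import *
s=observe();print(s['time_s'],s['position'],np.round(s['tool_rot'],3).tolist(),s['grip_width'])
x=optics.get_image('wrist');np.savez('w3.npz',**x)
cv2.imwrite('pics/w3.png',x['pixels'])
R_=[(.033,0),(.033,.095)]
for n,p0,pr in(('roll',[.491,-.194,0],R_),('tumbler',[.578,-.2035,0],None),('shampoo',[.402,-.203,0],None)):
    print(n,[(np.round(d['point'],3).tolist(),round(d['score'],2)) for d in spotter.mark_of(n,'wrist')][:2])
m=spotter.cut_out('roll','wrist')
if m: m=m[0]['pixels'].astype(float);np.save('m3.npy',m);print(m.sum(),fit([(x,m)],[.491,-.194,0],R_))
for f in('w1','w2'):
    w=dict(np.load(f+'.npz')); im=w['pixels'].astype(float)
    near=hull(w,[.5275,.182,0],[(.024,.02),(.024,.125)])>0
    b=(im[...,2]>1.5*im[...,0])&(im[...,2]>25)&near
    b=b.astype(float); print(f,b.sum(),fit([(w,b)],[.527,.182,0],SP))
```

```text
6.425 [ 0.45380911 -0.13229618  0.26030874] [[-1.0, 0.001, -0.0], [0.001, 1.0, 0.0], [0.0, 0.0, -1.0]] 0.08544242411282939
roll [([0.493, -0.195, -0.001], 0.78), ([0.53, 0.179, -0.002], 0.18)]
tumbler [([0.582, -0.202, 0.001], 0.78), ([0.493, -0.198, -0.0], 0.23)]
shampoo []
5063.0 (array([ 0.4897, -0.1932]), np.float64(0.05))
w1 1285.0 (array([0.5272, 0.1825]), np.float64(0.139))
w2 4910.0 (array([0.5284, 0.1824]), np.float64(0.077))
```

View pics/w3.png

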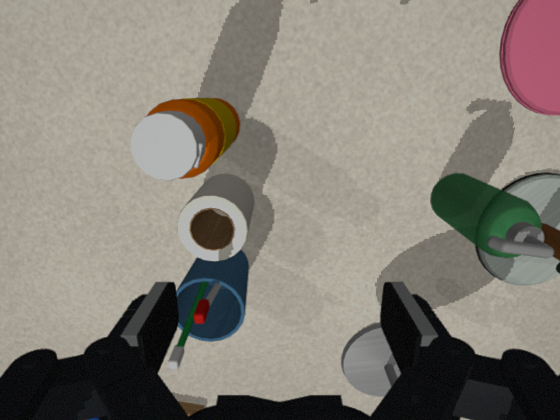

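The wrist picture shows the roll's top rim with its brown core at (212,228), between the shampoo cap at (167,147) and the tumbler rim at (210,309). One more wrist place will triangulate the heights.

Emit:
move_arm --series "-0.5 -3 0 0 1; -1 -6 0 0 1; -1 -6 0 0 1; -1 -6 0 0 1"

```text
time_s: 7.18
position: [0.4639, -0.1917, 0.2603]
tool_rot: [[-1.0, -0.0, -0.0], [-0.0, 1.0, 0.0], [0.0, 0.0, -1.0]]
ft_force: [-0.8, 0.1, 0.1]
grip_width: 0.0851
gripper_force: 0.0
```

Run:
```python
from h import *
s=observe();print(s['time_s'],s['position'])
x=optics.get_image('wrist');np.savez('w4.npz',**x); w=dict(np.load('w3.npz')); t=dict(np.load('t1.npz'))
R_=[(.033,0),(.033,.095)]; T_=[(.03,0),(.037,.1)]; S_=[(.0285,0),(.0285,.145)]
m3=np.load('m3.npy'); m=spotter.cut_out('roll','wrist')
if m:
    m=m[0]['pixels'].astype(float); print(m.sum(),fit([(x,m)],[.491,-.194,0],R_),fit([(x,m),(w,m3)],[.491,-.194,0],R_))
for n in('roll','tumbler','shampoo'): print(n,[(np.round(d['point'],3).tolist(),round(d['score'],2)) for d in spotter.mark_of(n,'wrist')][:2])
# core ellipse centre (brown) in both views -> triangulate
c=[]
for v,g in((w,1),(x,1)):
    im=v['pixels'].astype(float); b=((im[...,2]>1.3*im[...,0])&(hull(v,[.4905,-.1935,0],[(.024,.094),(.024,.096)])>0)).astype(np.uint8)
    k=max(cv2.findContours(b,cv2.RETR_EXTERNAL,cv2.CHAIN_APPROX_NONE)[0],key=cv2.contourArea); e=cv2.fitEllipse(cv2.convexHull(k)); c.append((v,e[0])); print(np.round(e[0],1),np.round(e[1],1))
print('core top',tri(c).round(4))
# spindle two-view tip check
cv2.imwrite('pics/w4.png',x['pixels'])
```

```text
7.175 [ 0.46386941 -0.19169236  0.26029523]
4622.0 (array([ 0.4891, -0.1932]), np.float64(0.092)) (array([ 0.4897, -0.1934]), np.float64(0.071))
roll [([0.491, -0.194, 0.002], 0.84)]
tumbler [([0.582, -0.202, -0.002], 0.6)]
shampoo []
[211.7 228.8] [41.5 45.1]
[275.9 218.5] [43.1 45.1]
core top [ 0.4896 -0.1931  0.0944]
```

View pics/w4.png

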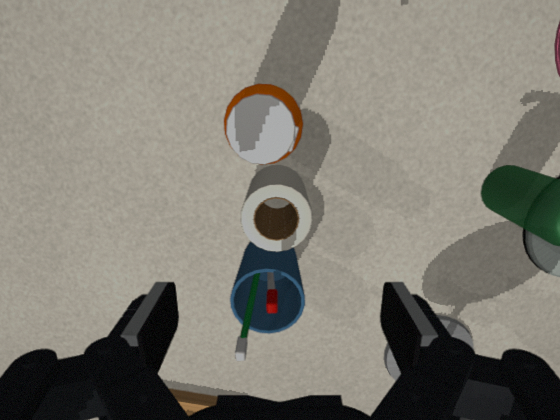

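Emit:
move_arm --series "-2.6 -0.1 2 0 1; -2.6 -0.1 6 0 1; -2.6 -0.1 10 0 1; -2.6 -0.1 13 0 1; -2.6 -0.1 13 0 1; -2.6 -0.1 13 0 1"

```text
time_s: 8.18
position: [0.4905, -0.1938, 0.1317]
tool_rot: [[-1.0, 0.0, 0.002], [0.0, 1.0, -0.001], [-0.002, -0.001, -1.0]]
ft_force: [1.7, -0.2, 0.5]
grip_width: 0.0852
gripper_force: 0.0
```

Run:
```python
from h import *
s=observe();print(s['time_s'],s['position'],rel([[.4896,-.1931,.054]]))
w=dict(np.load('w3.npz'));x=dict(np.load('w4.npz'))
print('tumbler',tri([(w,(210,309)),(x,(268,300))]).round(4),'shampoo',tri([(w,(166,147)),(x,(264,128))]).round(4))
```

```text
8.175 [ 0.49053408 -0.19381751  0.13166745] [[0.1 0.1 7.8]]
tumbler [ 0.5785 -0.2012  0.0899] shampoo [ 0.4011 -0.1991  0.1869]
```

Emit:
move_arm --series "0.1 0.1 3 0 1; 0.1 0.1 6 0 1; 0.1 0.1 7.7 0 1; 0.1 0.1 7.7 0 1; 0.1 0.1 7.7 0 0.6; 0.1 0.1 7.7 0 0.4; 0.1 0.1 7.7 0 0.2; 0.1 0.1 7.7 0 0" --force 30

```text
time_s: 9.18
position: [0.4897, -0.1931, 0.0551]
tool_rot: [[-1.0, 0.0, 0.003], [0.0, 1.0, -0.002], [-0.003, -0.002, -1.0]]
ft_force: [0.1, -0.9, 5.5]
grip_width: 0.067
gripper_force: 32.3
```

Emit:
move_arm --series "0 0 0 0 0; 0 0 0 0 0; 0 0 -1 0 0; 0 0 -3 0 0; 0 0 -6 0 0; 0 0 -9 0 0; 0 0 -9 0 0"

```text
time_s: 10.05
position: [0.4898, -0.1931, 0.1461]
tool_rot: [[-1.0, 0.0, 0.005], [0.0, 1.0, -0.003], [-0.005, -0.003, -1.0]]
ft_force: [0.5, -0.7, -1.3]
grip_width: 0.0665
gripper_force: 33.8
```

Emit:
move_arm --series "0 0 -5 0 0; 0 0 -10 0 0; -0.4 4 -13.4 -5 0; -1 10 -13.4 -12 0; -1.6 16 -13.4 -20 0; -2.2 22 -13.4 -28 0; -2.8 28 -13.4 -36 0; -3.4 34 -13.4 -41 0"

```text
time_s: 11.05
position: [0.5227, 0.1494, 0.2767]
tool_rot: [[-0.753, -0.658, -0.001], [-0.658, 0.753, -0.0], [0.001, 0.001, -1.0]]
ft_force: [0.3, 0.2, -1.1]
grip_width: 0.0664
gripper_force: 34.6
```

Run:
```python
from h import *
s=observe();print(s['time_s'],s['position'],np.round(s['tool_rot'],3).tolist(),s['grip_width'],rel([[.528,.1825,.28]]))
```

```text
11.05 [0.52272028 0.14936057 0.2767046 ] [[-0.753, -0.658, -0.001], [-0.658, 0.753, -0.0], [0.001, 0.001, -1.0]] 0.06637694028101367 [[-2.6  2.1 -0.3]]
```

Emit:
move_arm --series "-1.3 1 0 0 0; -2.6 2.1 0 0 0; -2.6 2.1 3 0 0; -2.6 2.1 6 0 0; -2.6 2.1 8.3 0 0; -2.6 2.1 8.3 0 0; -2.6 2.1 8.3 0 0"

```text
time_s: 11.92
position: [0.5296, 0.1799, 0.1953]
tool_rot: [[-0.756, -0.655, 0.001], [-0.655, 0.756, 0.0], [-0.001, -0.001, -1.0]]
ft_force: [0.1, -0.1, -0.4]
grip_width: 0.0665
gripper_force: 34.6
```

Run:
```python
from h import *
s=observe();print(s['time_s'],s['position'],rel([[.528,.1825,.193]]))
x=optics.get_image('wrist');t=optics.get_image('top');c=optics.get_image('scene')
for n,v in(('w',x),('t',t),('s',c)): np.savez(n+'5.npz',**v)
cv2.imwrite('pics/p5.png',np.hstack([cv2.resize(x['pixels'],(400,300)),cv2.resize(c['pixels'][165:285,250:410],(400,300))]))
for n,v,d in(('roll','wrist',x),('roll','scene',c),('roll','top',t)):
    m=spotter.cut_out(n,v)
    print(v,[(np.round(q['point'],3).tolist(),round(q['score'],2)) for q in spotter.mark_of(n,v)][:2], m and fit([(d,m[0]['pixels'].astype(float))],[.528,.1825,s['position'][2]-.0545],[(.033,0),(.033,.095)]))
p=[.528,.1825,0]
im=c['pixels'].astype(float)
b=((im[...,2]>1.5*im[...,0])&(im[...,2]>25)&(hull(c,p,[(.026,.02),(.026,.12)])>0)).astype(float)
print('spindle scene',b.sum(),fit([(c,b)],p,SP))
print([(n,np.round(q['point'],3).tolist()) for n in('tear_corner','tear_hinge') for q in spotter.mark_of(n,'scene')[:3]])
```

```text
11.925 [0.52955102 0.17986238 0.19532832] [[-0.1  0.3  0.2]]
wrist [([0.53, 0.18, 0.14], 0.89)] (array([0.5296, 0.1816]), np.float64(0.083))
scene [([0.524, 0.182, 0.14], 0.75)] (array([0.5276, 0.1813]), np.float64(0.145))
top [] []
spindle scene 325.0 (array([0.5249, 0.1801]), np.float64(0.344))
[('tear_corner', [0.474, 0.427, 0.134]), ('tear_corner', [0.585, 0.259, 0.132]), ('tear_corner', [0.318, 0.2, 0.131]), ('tear_hinge', [0.573, 0.222, 0.138]), ('tear_hinge', [0.356, 0.216, 0.132]), ('tear_hinge', [0.52, 0.435, 0.137])]
```

View pics/p5.png

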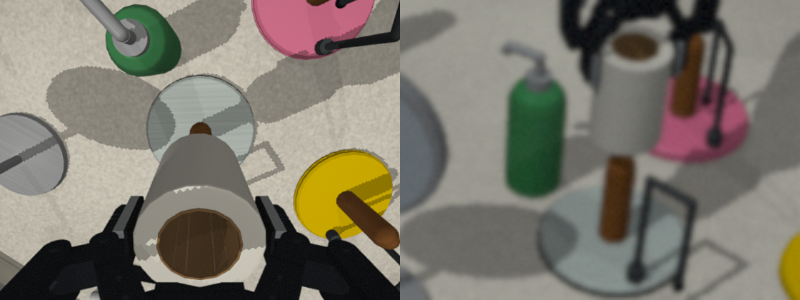

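Run:
```python
from h import *
s=dict(np.load('s5.npz'));w=dict(np.load('w5.npz'))
# scene: lateral offset of spindle & roll vs model at given xy
p=[.528,.1825]
def edges(v,z,r,lo,hi,test):
    a=np.linspace(0,2*np.pi,72); q=proj(v,np.c_[p[0]+r*np.cos(a),p[1]+r*np.sin(a),z+0*a]); c=proj(v,[[*p,z]])[0]
    row=int(round(c[1])); l,rr=q[:,0].min(),q[:,0].max(); 
    g=test(v['pixels'][row].astype(float)); cols=np.where(g[int(l)-lo:int(rr)+hi])[0]+int(l)-lo
    return row,round(l,1),round(rr,1),(cols.min(),cols.max()+1) if len(cols) else None
for z in(.03,.05,.07,.09,.1): print('spindle',edges(s,z,.0145,8,8,lambda k:(k[:,2]>1.5*k[:,0])&(k[:,2]>25)))
for z in(.15,.17,.19,.21):
    c=proj(s,[[*p,z]])[0]; r=int(round(c[1])); print('roll row',r,round(c[0],1),s['pixels'][r,int(c[0])-20:int(c[0])+24].mean(1).astype(int))
print('px/m',proj(s,[[*p,.1]])[0]-proj(s,[[p[0]+.0048,p[1]-.0088,.1]])[0])
# base disc in wrist views: edge refine
for f in('w1','w2','w5','s5'):
    v=dict(np.load(f+'.npz')); im=v['pixels'].astype(float); g=cv2.GaussianBlur(im,(0,0),1)
    sat=g[...,0]-g[...,2]   # blue minus red: table beige negative, grey-blue base higher
    a=np.linspace(0,2*np.pi,180,endpoint=False); rs=np.linspace(.058,.086,57); pts=[]
    for t in a:
        q=proj(v,np.c_[p[0]+rs*np.cos(t),p[1]+rs*np.sin(t),.012+0*rs]).astype(np.float32)
        if (q.min()<2) or q[:,0].max()>557 or q[:,1].max()>417: continue
        y=cv2.remap(sat.astype(np.float32),q[:,0].reshape(1,-1),q[:,1].reshape(1,-1),cv2.INTER_LINEAR)[0]
        d=y[:-4]-y[4:]; i=d.argmax()
        if d[i]>8: pts.append([p[0]+rs[i+2]*np.cos(t),p[1]+rs[i+2]*np.sin(t)])
    P=np.array(pts)
    if len(P)<12: print(f,len(P)); continue
    from scipy.optimize import least_squares
    r=least_squares(lambda u:np.hypot(P[:,0]-u[0],P[:,1]-u[1])-.072,p,loss='soft_l1',f_scale=.001); print(f,len(P),r.x.round(4),round(float(np.median(abs(r.fun))),4))
```

```text
spindle (253, np.float64(329.9), np.float64(342.0), (np.int64(331), np.int64(341)))
spindle (247, np.float64(330.6), np.float64(342.9), (np.int64(331), np.int64(341)))
spindle (241, np.float64(331.3), np.float64(343.7), (np.int64(332), np.int64(342)))
spindle (234, np.float64(332.0), np.float64(344.6), (np.int64(333), np.int64(343)))
spindle (231, np.float64(332.4), np.float64(345.0), (np.int64(333), np.int64(343)))
roll row 214 340.8 [131 123 117 118 114 112 109 109 112 112 117 118 117 118 118 120 119 118
 118 116 114 114 113 110 111 107 103 102  98  96  95  89  88  90  95 106
 113 119 119 117 119 119 116 112]
roll row 207 341.7 [153 155 155 151 142 128 112 110 112 115 116 117 117 117 121 119 118 117
 119 118 116 113 113 110 108 107 106 102  99  96  92  91  90  91  96  99
  92  74  53  47  48  48  43  42]
roll row 200 342.5 [152 154 149 137 119  93  79  88 103 111 114 119 120 120 122 121 119 117
 119 118 117 117 114 113 113 107 106 104 100  98  96  92  90  91  94  99
  91  70  55  47  43  43  49  44]
roll row 193 343.4 [ 42  24  33  52  66  71  71  82 104 115 115 119 118 119 122 124 126 129
 129 132 131 134 133 132 131 128 123 118 115 109 102  98  90  88  79  63
  50  52  56  54  47  41  42  40]
px/m [4.35331708 0.02118044]
w1 90 [0.5267 0.1826] 0.0004
w2 157 [0.5273 0.1838] 0.0005
w5 126 [0.5276 0.1815] 0.0005
s5 0
```

Emit:
move_arm --series "0.1 0.1 0 0 0; 0.1 0.1 1 0 0; 0.1 0.1 2 0 0; 0.1 0.1 2.7 0 0; 0.1 0.1 3.4 0 0; 0.1 0.1 4 0 0; 0.1 0.1 4.5 0 0; 0.1 0.1 4.5 0 0"

```text
time_s: 13.48
position: [0.5274, 0.1804, 0.149]
tool_rot: [[-0.755, -0.656, -0.001], [-0.656, 0.755, -0.0], [0.0, 0.0, -1.0]]
ft_force: [-0.1, -0.4, -1.2]
grip_width: 0.0664
gripper_force: 34.6
```

Run:
```python
from h import *
s=observe();print(s['time_s'],s['position'],s['ft_force'],s['wrist_torque'])
x=optics.get_image('wrist');c=optics.get_image('scene');np.savez('s6.npz',**c);np.savez('w6.npz',**x)
cv2.imwrite('pics/p6.png',np.hstack([cv2.resize(x['pixels'],(400,300)),cv2.resize(c['pixels'][165:285,250:410],(400,300),interpolation=cv2.INTER_CUBIC)]))
```

```text
13.475 [0.52743939 0.18039568 0.14903175] [-0.08228098 -0.40923582 -1.1740736 ] [-0.06397176  0.00892923 -0.06053536]
```

View pics/p6.png

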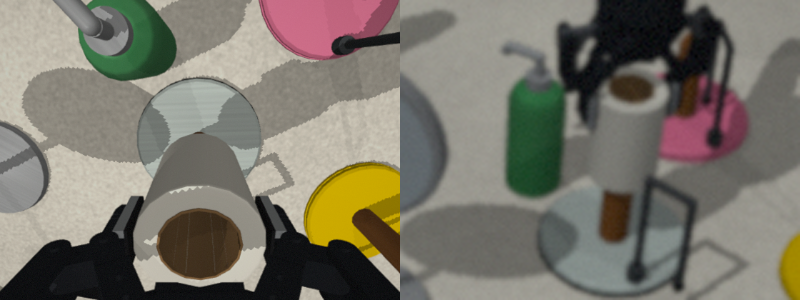

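Emit:
move_arm --series "0 0 1 0 0; 0 0 2 0 0; 0 0 3 0 0; 0 0 4 0 0; 0 0 4 0 0"

```text
time_s: 14.2
position: [0.5272, 0.1803, 0.1084]
tool_rot: [[-0.755, -0.656, -0.002], [-0.656, 0.755, -0.0], [0.002, 0.001, -1.0]]
ft_force: [0.5, -0.4, -1.3]
grip_width: 0.0667
gripper_force: 34.6
```

Emit:
move_arm --series "0 0 1 0 0; 0 0 2 0 0; 0 0 3 0 0; 0 0 3.6 0 0; 0 0 3.6 0 0; 0 0 3.6 0 0"

```text
time_s: 14.95
position: [0.5278, 0.1804, 0.0736]
tool_rot: [[-0.755, -0.656, 0.001], [-0.656, 0.755, 0.0], [-0.0, -0.0, -1.0]]
ft_force: [0.6, -0.6, -0.8]
grip_width: 0.0667
gripper_force: 34.6
```

Emit:
move_arm --series "0 0 0.2 0 0; 0 0 0.4 0 0; 0 0 0.6 0 0; 0 0 0.6 0 0; 0 0 0.6 0 0"

```text
time_s: 15.58
position: [0.5276, 0.1804, 0.0673]
tool_rot: [[-0.755, -0.656, 0.0], [-0.656, 0.755, -0.0], [-0.0, -0.0, -1.0]]
ft_force: [-0.1, -0.9, -1.4]
grip_width: 0.0664
gripper_force: 34.6
```

Run:
```python
from h import *
x=optics.get_image('wrist');c=optics.get_image('scene')
print([(np.round(q['point'],3).tolist()) for v in('wrist','scene') for q in spotter.mark_of('roll',v)[:2]], [(n,np.round(q['point'],3).tolist()) for n in('tear_corner','tear_hinge') for q in spotter.mark_of(n,'scene')[:3]])
cv2.imwrite('pics/p7.png',np.hstack([cv2.resize(x['pixels'],(400,300)),cv2.resize(c['pixels'][165:285,250:410],(400,300),interpolation=cv2.INTER_CUBIC)]))
```

```text
[[0.53, 0.18, 0.014], [0.518, 0.182, 0.016]] [('tear_corner', [0.584, 0.26, 0.132]), ('tear_corner', [0.316, 0.2, 0.132]), ('tear_corner', [0.475, 0.427, 0.136]), ('tear_hinge', [0.573, 0.224, 0.138]), ('tear_hinge', [0.355, 0.214, 0.133]), ('tear_hinge', [0.519, 0.437, 0.136])]
```

View pics/p7.png

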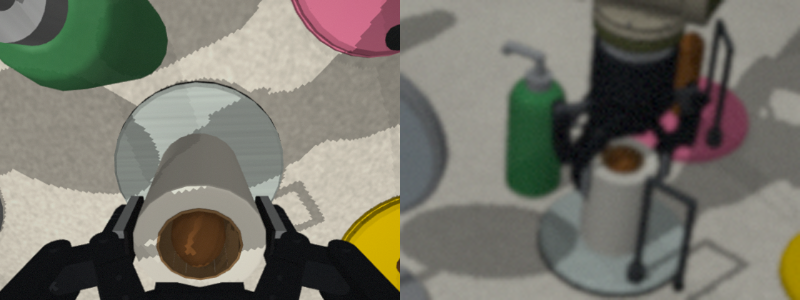

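The spindle tip shows inside the bore at about (198,237). I'll lower millimetre by millimetre until it touches.

Emit:
move_arm --series "0 0 0.1 0 0; 0 0 0.1 0 0; 0 0 0.1 0 0"

```text
time_s: 16.25
position: [0.5276, 0.1804, 0.0671]
tool_rot: [[-0.755, -0.656, 0.001], [-0.656, 0.755, 0.0], [-0.001, -0.0, -1.0]]
ft_force: [-2.8, -0.4, 8.2]
grip_width: 0.0666
gripper_force: 35.1
```

Emit:
move_arm --series "0 0 0.1 0 0; 0 0 0.1 0 0; 0 0 0.1 0 0"

```text
time_s: 16.62
position: [0.5277, 0.1804, 0.0671]
tool_rot: [[-0.755, -0.656, 0.002], [-0.656, 0.755, 0.0], [-0.001, -0.001, -1.0]]
ft_force: [-4.5, -1.3, 15.1]
grip_width: 0.0664
gripper_force: 35.7
```

Emit:
move_arm --series "0 0 -0.1 0 0; 0 0 -0.1 0 0.65; 0 0 -0.1 0 0.8; 0 0 -0.1 0 0.9; 0 0 -0.1 0 0.9; 0 0 -0.1 0 0.9; 0 0 -0.1 0 0.9; 0 0 -0.1 0 0.9"

```text
time_s: 17.62
position: [0.5275, 0.1804, 0.0663]
tool_rot: [[-0.755, -0.656, 0.0], [-0.656, 0.755, -0.0], [-0.0, -0.0, -1.0]]
ft_force: [-0.0, 0.5, 0.4]
grip_width: 0.0812
gripper_force: 0.0
```

Emit:
move_arm --series "0 0 -0.5 0 0.9; 0 0 -1.5 0 0.9; 0 0 -3 0 0.9; 0 0 -6 0 0.9; 0 0 -10 0 0.9; 0 0 -14 0 0.5; 0 0 -16 0 -0.5; 0 0 -16 0 -1"

```text
time_s: 18.62
position: [0.5279, 0.1805, 0.2285]
tool_rot: [[-0.755, -0.656, 0.004], [-0.656, 0.755, 0.0], [-0.003, -0.002, -1.0]]
ft_force: [-0.6, 0.5, -1.1]
grip_width: 0.0279
gripper_force: 0.0
```

Run:
```python
from h import *
s=observe();print(s['time_s'],s['position'],np.round(s['tool_rot'],3).tolist(),s['grip_width'])
x=optics.get_image('wrist');c=optics.get_image('scene')
print([(np.round(q['point'],3).tolist()) for v in('wrist','scene') for q in spotter.mark_of('roll',v)[:2]], [(n,np.round(q['point'],3).tolist()) for n in('tear_corner','tear_hinge') for q in spotter.mark_of(n,'scene')[:3]])
m=spotter.cut_out('roll','wrist')[0]['pixels'].astype(float); print(fit([(x,m)],[.528,.182,.012],[(.033,0),(.033,.095)]))
cv2.imwrite('pics/p8.png',np.hstack([cv2.resize(x['pixels'],(400,300)),cv2.resize(c['pixels'][165:285,250:410],(400,300),interpolation=cv2.INTER_CUBIC)]))
# closing push: crank at 76deg, push counter-clockwise, r=.034
H=(.574,.223)
P=arc(H,202,[126],.030,.026,.19,-1).tolist()+arc(H,202,[126],.030,.026,.122,-1).tolist()+arc(H,202,[126,112,98,84,70,56,45],.032,.014,.122,-1).tolist()
print(np.round(P,3).tolist());print(rel(P[:2]).tolist());st=dict(s);st['position']=np.array(P[1]);print(rel(P[2:],st).tolist())
```

```text
18.625 [0.52794671 0.18048579 0.22845226] [[-0.755, -0.656, 0.004], [-0.656, 0.755, 0.0], [-0.003, -0.002, -1.0]] 0.027893242981688885
[[0.528, 0.183, 0.011], [0.531, 0.178, 0.002], [0.526, 0.178, 0.016]] [('tear_corner', [0.475, 0.425, 0.134]), ('tear_corner', [0.587, 0.259, 0.132]), ('tear_corner', [0.317, 0.197, 0.133]), ('tear_hinge', [0.354, 0.216, 0.136]), ('tear_hinge', [0.574, 0.222, 0.137]), ('tear_hinge', [0.52, 0.435, 0.135])]Traceback (most recent call last):
  File "<stdin>", line 5, in <module>
IndexError: list index out of range
```

Run:
```python
from h import *
s=observe(); H=(.574,.223)
P=arc(H,202,[126],.030,.026,.19,-1).tolist()+arc(H,202,[126],.030,.026,.122,-1).tolist()+arc(H,202,[126,112,98,84,70,56,45],.032,.014,.122,-1).tolist()
print(np.round(P,3).tolist());print(rel(P[:2]).tolist());st=dict(s);st['position']=np.array(P[1]);print(rel(P[2:],st).tolist())
```

```text
[[0.606, 0.246, 0.19], [0.606, 0.246, 0.122], [0.595, 0.251, 0.122], [0.588, 0.255, 0.122], [0.58, 0.257, 0.122], [0.571, 0.258, 0.122], [0.563, 0.256, 0.122], [0.555, 0.253, 0.122], [0.55, 0.248, 0.122]]
[[-10.3, -0.2, 3.5], [-10.3, -0.3, 10.3]]
[[0.5, 1.1, 0.0], [0.8, 1.9, 0.0], [1.2, 2.6, 0.0], [1.9, 3.2, 0.0], [2.6, 3.6, 0.0], [3.4, 3.9, 0.0], [4.1, 3.9, 0.0]]
```

Emit:
move_arm --series "-5 -0.1 0 0 -1; -10.3 -0.2 0 0 -1; -10.3 -0.2 3.5 0 -1; -10.3 -0.3 7 0 -1; -10.3 -0.3 10.3 0 -1; -10.3 -0.3 10.3 0 -1; -10.3 -0.3 10.3 0 -1"

```text
time_s: 19.85
position: [0.6079, 0.2458, 0.1246]
tool_rot: [[-0.755, -0.656, 0.002], [-0.656, 0.755, 0.0], [-0.002, -0.001, -1.0]]
ft_force: [-0.1, 0.2, 0.6]
grip_width: -0.0004
gripper_force: 0.0
```

Emit:
move_arm --series "0.5 1.1 0 0 -1; 0.8 1.9 0 0 -1; 1.2 2.6 0 0 -1; 1.9 3.2 0 0 -1; 2.6 3.6 0 0 -1; 3.4 3.9 0 0 -1; 4.1 3.9 0 0 -1; 4.1 3.9 0 0 -1"

```text
time_s: 20.85
position: [0.5504, 0.2478, 0.1234]
tool_rot: [[-0.755, -0.655, -0.001], [-0.655, 0.755, -0.0], [0.001, 0.0, -1.0]]
ft_force: [0.4, -0.2, 0.2]
grip_width: -0.0002
gripper_force: 0.0
```

Emit:
move_arm --series "-0.5 1 0 0 -1; -0.5 1 -4 0 -1; -0.5 1 -9 0 -1; -0.5 1 -14 0 -1; -0.5 5 -14 0 -1; -0.5 10 -14 0 -1; -0.5 10 -14 0 -1"

```text
time_s: 21.72
position: [0.4869, 0.3297, 0.2637]
tool_rot: [[-0.752, -0.659, -0.0], [-0.659, 0.752, 0.001], [-0.0, 0.0, -1.0]]
ft_force: [0.9, -0.7, 0.9]
grip_width: -0.0
gripper_force: 0.0
```

Run:
```python
from h import *
s=observe();print(s['time_s'],s['position'],s['grip_width'])
x=optics.get_image('wrist');c=optics.get_image('scene')
for v in('wrist','scene','top'): print(v,[(n,np.round(q['point'],3).tolist(),round(q['score'],2)) for n in('roll','tear_corner','tear_hinge','soap_pump') for q in spotter.mark_of(n,v)[:3]])
cv2.imwrite('pics/p9.png',np.hstack([cv2.resize(x['pixels'],(400,300)),cv2.resize(c['pixels'][165:285,250:410],(400,300),interpolation=cv2.INTER_CUBIC)]))
```

```text
21.725 [0.48686889 0.32967834 0.26369777] -1.683600718501373e-05
wrist [('roll', [0.528, 0.176, 0.014], 0.82), ('tear_corner', [0.473, 0.428, 0.139], 0.68), ('tear_corner', [0.53, 0.21, 0.136], 0.57), ('tear_hinge', [0.517, 0.435, 0.136], 0.83), ('tear_hinge', [0.576, 0.226, 0.138], 0.72), ('soap_pump', [0.486, 0.076, 0.001], 0.85)]
scene [('roll', [0.524, 0.173, 0.014], 0.6), ('roll', [0.721, 0.013, -0.003], 0.42), ('tear_corner', [0.475, 0.425, 0.136], 0.74), ('tear_corner', [0.319, 0.199, 0.133], 0.66), ('tear_corner', [0.531, 0.208, 0.132], 0.47), ('tear_hinge', [0.354, 0.218, 0.132], 0.67), ('tear_hinge', [0.519, 0.435, 0.135], 0.61), ('tear_hinge', [0.572, 0.223, 0.135], 0.5), ('soap_pump', [0.482, 0.074, 0.003], 0.85), ('soap_pump', [0.525, 0.175, 0.012], 0.74)]
top [('tear_corner', [0.473, 0.428, 0.131], 0.62), ('tear_corner', [0.525, 0.18, 0.01], 0.61), ('tear_corner', [0.484, 0.077, 0.004], 0.52), ('tear_hinge', [0.519, 0.438, 0.14], 0.41), ('soap_pump', [0.486, 0.074, 0.003], 0.64)]
```

View pics/p9.png

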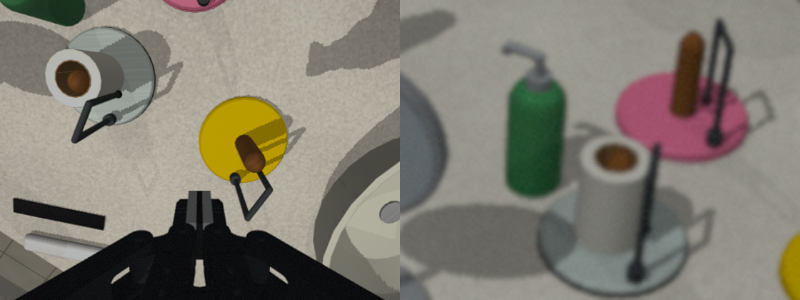

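The last picture shows the roll standing on the base at (75,78), the spindle inside its core and the tear arm's bar against it. The robot is clear and the pump has not moved, so I'm handing in.

```bash
python3 -c "
from rig import order; print(order.close_job())"
```

```text
the job is handed in; nothing more can be done
None
```

The job is handed in, with no verdict returned: by the last camera check the roll stands flat on the aluminium stand's spindle with the tear arm against it, the pump is unmoved and the robot is clear; I did not re-check the tumbler, shampoo or mirror at the end.

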